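Hover the pump cover over its threaded holes

ROBOT

A 7-joint arm with a two-finger parallel gripper is mounted at the origin on the work surface. World frame = base frame: x ahead of the robot, y to its left, z up, the work surface at z = 0. Lengths are in m, angles in rad, forces in N, time in s.
With the tool pointing down it reaches from about 0.425 to 0.925 m from the base axis. Payload 6.8 kg.
Tool frame: the origin (TCP) lies between the finger pads; the fingertips stand tips_ahead ahead of it and the grasp point (between the pads) lies 11 mm behind it (tips_ahead is the distance from the TCP to the fingertips, in m); z points along the fingers, y is the direction in which the jaws open and shut (so a half turn about z gives the same grasp; the last joint's range is limited). The gripper opens to 85 mm and grips with 20 to 120 N. Pads are 22 mm wide; open, the fingers measure 114 mm over their backs; the gripper's body (76 mm by 85 mm) begins 54 mm behind the grasp point. The pads swing forward as they close: fully open they stand 13 mm farther back than shut.
Start: joints at [-1.277, 0.477, 0.022, 1.555, -0.011, 1.109, -0.083], TCP at [0.264, 0.621, 0.239] pointing down, gripper open.
Joint ranges: [-2.96, 2.96], [-0.34, 2.1], [-1.41, 1.46], [0.24, 2.44], [-1.37, 4.51], [0.17, 1.92], [-2.96, 2.96]. Speed limits (rad/s): [2.39, 2.39, 3.14, 3.14, 3.14, 3.14, 3.14].

INTERFACE

Orientations are given as [roll, pitch, yaw] about the fixed x, y, z axes, in that order (R = Rz(yaw) Ry(pitch) Rx(roll)).
In Python, from bench import move_ptp, movel, goto_joints, release, grab, wait, solve_ik, snapshot, Unreachable, job_done, current_clock, current_joints, current_dq, current_effort, current_ee_pos, current_eef_rot, current_force, current_torque, current_width, tips_ahead gives the robot as it stands. The module is installed in compiled form; this text tells all that it offers. Calls block until the motion is done:
- move_ptp(position, orientation): joint-space move of the TCP to a pose.
- movel(position, frame=None, speed=0.15): straight line of the TCP; frame=None keeps the orientation; speed is the mean speed in m/s.
- goto_joints(angles): joint-space move.
- release() and grab(): open the fingers fully, or close them until they stop; the grip force is fixed at half the most.
- wait(seconds).
- solve_ik(position, orientation): joint angles nearest the present ones, or None.
- snapshot(name): name is "scene" or "side" or "wrist"; returns a dict with "color" (420x560x3 uint8, red, green, blue), "vertical_fov" (degrees; the focal length in pixels is half the picture's height over the tangent of half this angle, whatever the lens; pixels are square), "cx", "cy" (the principal point, pixels), "position" and "orientation" of the camera in the world. Camera axes: x right, y down, z forward; pixel columns grow to the right and rows downward; lengths in m; the calibration is good to about 2 mm. A picture is of the moment at which its call begins. There is no depth.
A pose or a line that the arm cannot do raises Unreachable and nothing moves.
- job_done(): hands the job in, once; it reports no verdict.
Readings, each from a call of its own:
- current_clock(): time.
- current_joints(): joint angles.
- current_dq(): joint speeds.
- current_effort(): joint torques, N m.
- current_ee_pos(): TCP position.
- current_eef_rot(): TCP orientation.
- current_force(): force on the tool from outside, world axes, zero at the start.
- current_torque(): the same for the moment, N m.
- current_width(): finger opening in m.
Only numpy, scipy, OpenCV 4.12 (cv2) and the standard library are available. Lean on these libraries where they do the work, as an engineer would, in place of code of your own. Each camera call takes 0.05 s, during which the arm holds its last target.

TASK

On the cooling test bench, first slide the splash screen's orange-handled sash all the way down and leave it down, so that a colleague can reach across it. Then pick up the red-handled aluminium cover plate and hold it level about a centimetre above the black pump housing, its four holes lined up over the four brass threaded holes so that screws could be dropped straight through; it may go on either way round, but it must not touch the housing, whose sealing ring is freshly greased. Finish while holding the cover there, motionless and touching nothing but the gripper, and leave the meters, the screw tray and the screwdriver where they are.

Things in the scene. Friction and masses are not known exactly. Their poses are not given: they have to be found in the camera images.
- screen: splash screen fixed to the bench: two upright aluminium posts 170 mm tall (18 x 24 mm) on 80 mm wide feet, 122 mm either side of the centre along its x axis, 262 mm long over the feet, with a fixed clear pane up to 102 mm height. Origin: on the bench, under the middle of the sash; x runs along the pane, y across it, z up. It stands between the cover and the housing.
- sash (a joint): height of the sliding sash above its lowest position, in m: 0 = fully down on its stop, 0.11 = fully up. It slides straight up and down in the posts and stays by friction (about 5 N; sash 0.25 kg, so about 3 N pushes it down and 8 N lifts it, plus 8 N per m/s of damping).
- sash_grip (a point): centre of the sash's orange handle, an upright block 90 mm long (along the screen's x), 14 mm thick (across, the screen's y) and 34 mm tall, standing on the middle of the sash's top rail (10 mm thick, 224 mm long; clear pane 4 mm thick below). 169 mm above the bench when the sash is down, higher by the joint value. Its axes are those of the screen.
- cover: loose aluminium cover plate 120 (x) x 100 (y) x 6 mm lying flat on the bench, 0.18 to 0.37 kg, with four round through holes of 14 mm at (+-46, +-36) mm and a red bridge handle in the middle: a bar 70 mm long along x, 14 mm thick in y, its underside 26 mm and its top 46 mm above the plate's underside, on two legs 12 mm long centred 29 mm either side of the middle, open between them. Origin: centre of the plate's underside, z up. Its centre of mass lies on the centre line.
- cover_grip (a point): centre of the cover's handle bar, 36 mm above the plate's underside; axes of the cover.
- housing: black pump housing fixed to the bench, 120 (x) x 100 (y) mm, top face 60 mm above the bench (a base flange of 132 x 112 x 8 mm; two brass ports stick out 16 mm at mid height on its +x side). Orange sealing ring in the middle of the top. Four brass inserts of 13 mm with 6 mm threaded holes at (+-46, +-36) mm on the top face. Origin: centre of its underside, on the bench, z up.
- hole0 (a point): centre of the cover's hole at (+46, +36) mm, on its underside
- hole2 (a point): centre of the cover's hole at (-46, -36) mm, on its underside
- thread0 (a point): centre of the housing's threaded hole at (+46, +36) mm, on its top face
- thread2 (a point): centre of the housing's threaded hole at (-46, -36) mm, on its top face
- meter_a: bystander: loose blue digital thermometer standing upright, 36 x 74 x 104 mm with a 12 mm stub on top; origin at the centre of its underside
- meter_b: bystander: a second meter just like it; origin at the centre of its underside
- screw_tray: bystander: loose open yellow tray with screws, 75 x 95 x 25 mm; origin at the centre of its underside
- screwdriver: bystander: loose screwdriver lying on the bench, its long axis along its x, under 0.25 m long

How it is judged:
By the outcome, as a careful person would: the job done as asked, in the order asked, and still so for the second after the job is handed in, while the arm keeps its last pose, push and grip.
It also fails if it takes over 61 s, if anything falls off the work surface, if the arm or the gripper's body presses on something with over 40 N, if the wrist force passes 120 N, or if a joint passes its speed limit or range.

## Working session

There is one attempt and no reset: what is moved stays moved. The work goes in short steps, each a Python script; the robot and the scene stay as the last script left them, time stands still between calls to the robot, and variables do not carry over. Pictures are saved under pics/ and viewed, and the job is handed in when it is done.

```bash
mkdir -p pics; cat > h.py <<'E'
import numpy as np, cv2
from bench import *
from scipy.spatial.transform import Rotation as R
def snap(n,f):
    s=snapshot(n); cv2.imwrite(f'pics/{f}.png',s['color'][:,:,::-1])
    import pickle; pickle.dump(s,open(f'pics/{f}.pkl','wb')); return s
E
python3 - <<'E'
from h import *
for n in ['scene','side','wrist']:
    s=snap(n,n+'0'); print(n,s['vertical_fov'],s['cx'],s['cy'],s['position'],s['orientation'])
print(current_clock(),current_ee_pos(),current_eef_rot(),tips_ahead() if callable(tips_ahead) else tips_ahead,current_width())
E
```

```text
scene 44.67729296093609 273.7613995595711 210.03148922879336 [ 1.39828429 -0.05809652  1.23438313] [-2.52284959  0.01006754  1.60022579]
side 49.91740067957997 274.67404114144614 208.55145796785513 [-0.06097263 -0.73495402  0.88498684] [-2.24511399  0.00843943 -0.81810513]
wrist 61.15418094086989 279.5734057837481 207.99474553801528 [0.19861674 0.64982113 0.3728292 ] [2.85734042e+00 2.37658433e-03 1.16915992e+00]
0.15 [0.2638184  0.62085716 0.23854895] [-3.14022161e+00  1.02479991e-04  2.73984526e+00] 0.008 0.08588761975636237
```

View pics/scene0.png

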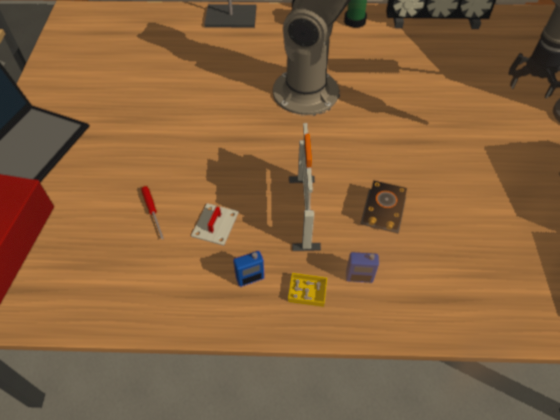

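View pics/side0.png

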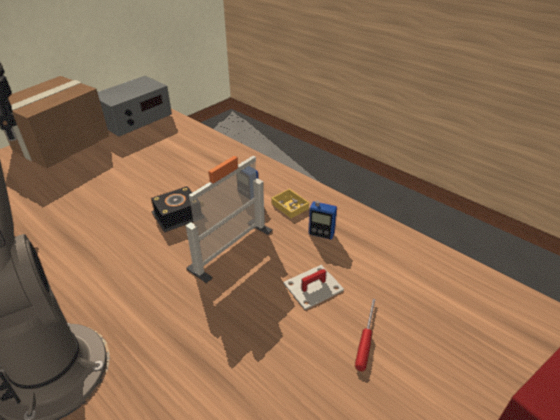

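View pics/wrist0.png

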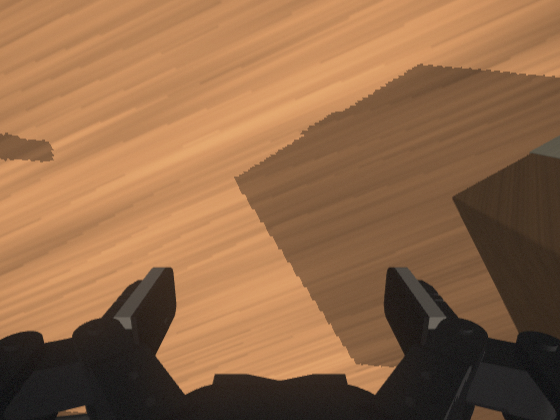

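```bash
python3 - <<'E'
import cv2
a=cv2.imread('pics/scene0.png'); b=cv2.imread('pics/side0.png')
def c(im,x0,y0,w,h,k,n): cv2.imwrite(f'pics/{n}.png',cv2.resize(im[y0:y0+h,x0:x0+w],None,fx=k,fy=k,interpolation=cv2.INTER_CUBIC))
c(a,180,190,100,75,8,'c1'); c(a,280,120,60,140,4,'c2'); c(a,340,170,80,60,10,'c3')
c(b,180,140,100,150,4,'d2'); c(b,270,250,100,70,8,'d1'); c(b,140,175,80,60,10,'d3')
E
```

```text
(no output)
```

View pics/c1.png

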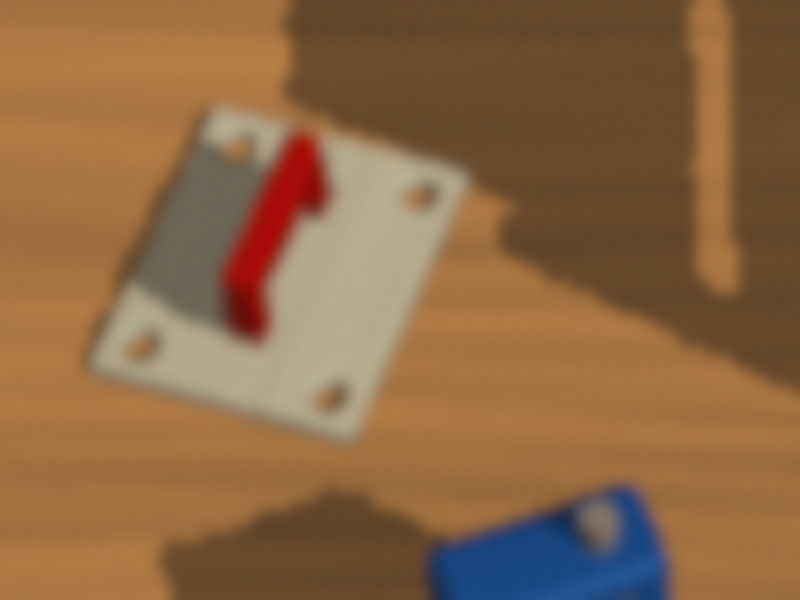

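View pics/c2.png

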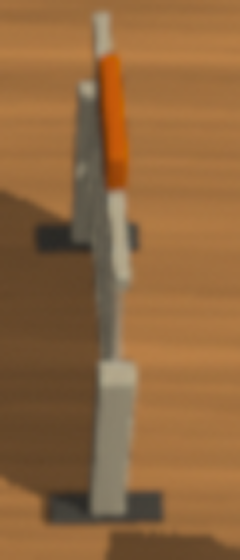

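View pics/c3.png

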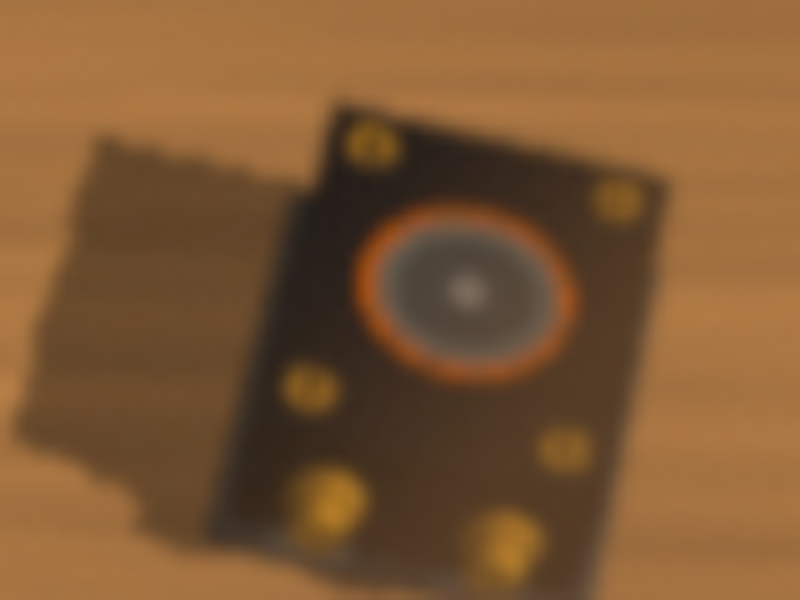

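View pics/d1.png

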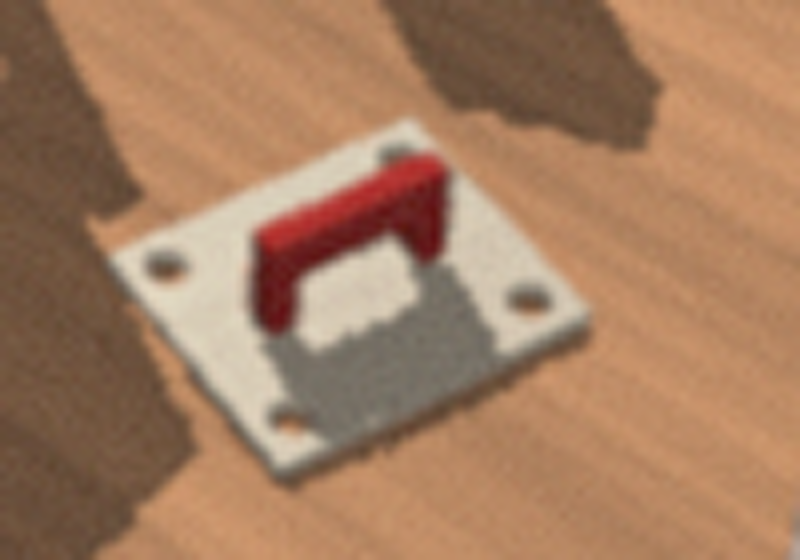

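View pics/d2.png

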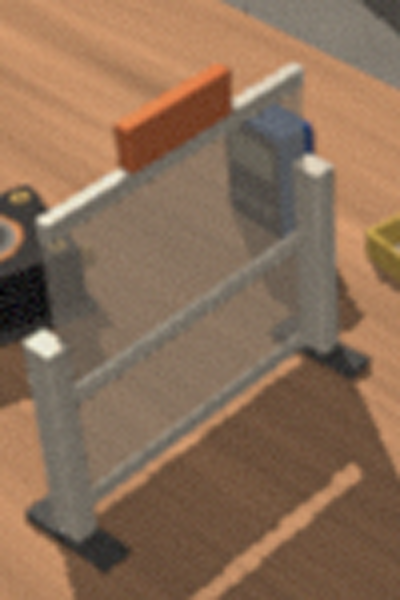

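View pics/d3.png

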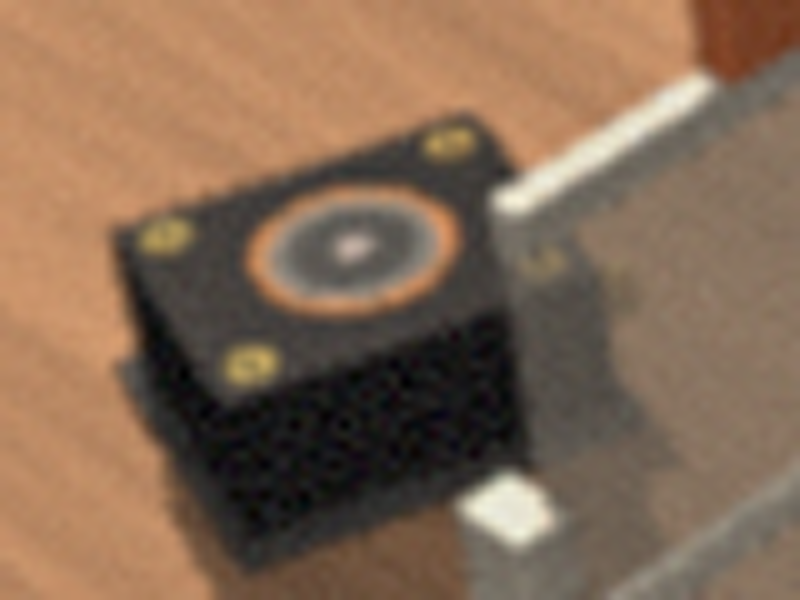

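```bash
cat >> h.py <<'E'
import pickle
from scipy.optimize import least_squares
def proj(s,P):
    Rc=R.from_euler('xyz',s['orientation']).as_matrix()
    p=(np.atleast_2d(P)-s['position'])@Rc
    f=210/np.tan(np.radians(s['vertical_fov'])/2)
    return np.c_[s['cx']+f*p[:,0]/p[:,2], s['cy']+f*p[:,1]/p[:,2]]
def ray(s,uv,z):
    Rc=R.from_euler('xyz',s['orientation']).as_matrix()
    f=210/np.tan(np.radians(s['vertical_fov'])/2)
    d=Rc@np.array([(uv[0]-s['cx'])/f,(uv[1]-s['cy'])/f,1]); p=np.array(s['position'])
    return p+d*(z-p[2])/d[2]
def full(x0,y0,k,pts): return (np.array(pts,float)+.5)/k-.5+[x0,y0]
def fit(obs,g0):  # obs: list of (s, local pts, uv)
    def tf(q,L):
        c,n=np.cos(q[2]),np.sin(q[2]); L=np.atleast_2d(np.array(L,float))
        return np.c_[q[0]+c*L[:,0]-n*L[:,1], q[1]+n*L[:,0]+c*L[:,1], L[:,2]]
    f=lambda q: np.concatenate([(proj(s,tf(q,L))-uv).ravel() for s,L,uv in obs])
    r=least_squares(f,g0); return r.x, r.fun.reshape(-1,2), tf
def load(n): return pickle.load(open(f'pics/{n}.pkl','rb'))
E
python3 - <<'E'
from h import *
np.set_printoptions(precision=4,suppress=True)
A=load('scene0');B=load('side0')
def quad(z): return [(46,36,z),(-46,-36,z),(46,-36,z),(-46,36,z)]
def corr(s,uv,z):
    P=np.array([ray(s,u,z) for u in uv]); print('  mm',(P*1000).round(1).tolist()); return P
print('cover');
ca=full(180,190,8,[(240,146),(420,195),(141,346),(330,397)])
cb=full(270,250,8,[(166,265),(398,156),(528,299),(290,418)])
ha=full(340,170,10,[(372,145),(620,201),(311,388),(566,450)])
hb=full(140,175,10,[(166,236),(447,142),(543,262),(251,365)])
corr(A,ca,.006);corr(B,cb,.006)
print('housing');corr(A,ha,.06);corr(B,hb,.06)
print('ring',ray(A,full(340,170,10,(468,293)),.06),ray(B,full(140,175,10,(353,250)),.06))
# screen
pa=full(280,120,4,[(117,374),(87,90)]);pb=full(180,140,4,[(45,345),(316,166)])
print('posts');corr(A,pa,.17);corr(B,pb,.17)
for h in (.08,.09,.1,.11):
  print(h,'rail ends');corr(B,full(180,140,4,[(43,222),(300,70)]),.152+h);corr(A,full(280,120,4,[(102,15)]),.152+h)
  print('handle top corners');corr(B,full(180,140,4,[(116,123),(230,67)]),.186+h);corr(A,full(280,120,4,[(106,57),(116,160)]),.186+h)
E
```

```text
cover
  mm [[520.5, -286.7, 6.0], [541.2, -218.3, 6.0], [609.3, -313.2, 6.0], [629.3, -243.5, 6.0]]
  mm [[539.7, -217.6, 6.0], [628.3, -242.4, 6.0], [607.4, -312.3, 6.0], [518.7, -287.6, 6.0]]
housing
  mm [[463.0, 203.4, 60.0], [482.2, 273.1, 60.0], [550.9, 178.6, 60.0], [570.7, 248.0, 60.0]]
  mm [[481.9, 274.6, 60.0], [569.6, 250.2, 60.0], [551.0, 180.1, 60.0], [462.1, 204.4, 60.0]]
ring [0.5164 0.226  0.06  ] [0.516  0.2271 0.06  ]
posts
  mm [[648.7, -1.5, 170.0], [404.2, -20.1, 170.0]]
  mm [[401.1, -15.1, 170.0], [646.1, -4.0, 170.0]]
0.08 rail ends
  mm [[431.9, 13.0, 232.0], [657.5, 19.9, 232.0]]
  mm [[392.3, -11.9, 232.0]]
handle top corners
  mm [[500.6, 21.1, 266.0], [592.3, 16.4, 266.0]]
  mm [[464.5, -11.2, 266.0], [552.8, -5.5, 266.0]]
0.09 rail ends
  mm [[424.3, 1.6, 242.0], [646.5, 8.3, 242.0]]
  mm [[402.3, -12.4, 242.0]]
handle top corners
  mm [[491.6, 8.9, 276.0], [581.7, 4.3, 276.0]]
  mm [[474.1, -11.6, 276.0], [561.5, -6.1, 276.0]]
0.1 rail ends
  mm [[416.8, -9.9, 252.0], [635.5, -3.3, 252.0]]
  mm [[412.4, -12.9, 252.0]]
handle top corners
  mm [[482.5, -3.3, 286.0], [571.2, -7.9, 286.0]]
  mm [[483.8, -12.1, 286.0], [570.2, -6.6, 286.0]]
0.11 rail ends
  mm [[409.2, -21.3, 262.0], [624.5, -14.8, 262.0]]
  mm [[422.4, -13.3, 262.0]]
handle top corners
  mm [[473.4, -15.5, 296.0], [560.6, -20.0, 296.0]]
  mm [[493.4, -12.6, 296.0], [579.0, -7.2, 296.0]]
```

```bash
python3 - <<'E'
import cv2
a=cv2.imread('pics/scene0.png'); b=cv2.imread('pics/side0.png')
def c(im,x0,y0,w,h,k): return cv2.resize(im[y0:y0+h,x0:x0+w],None,fx=k,fy=k,interpolation=cv2.INTER_CUBIC)
import numpy as np
cv2.imwrite('pics/m.png',np.hstack([c(a,230,240,50,60,8),c(a,340,240,50,60,8)]))
E
python3 - <<'E'
from h import *
for p in [(.525,-.01,.38),(.5243,-.265,.3),(.517,.227,.3),(.517,.227,.095),(.574,-.265,.025),(.525,-.01,.17)]:
    for y in (3.14+.05,3.14-.275): print(p,y,np.round(solve_ik(p,[np.pi,0,y]),2) if solve_ik(p,[np.pi,0,y]) is not None else None)
E
```

```text
(0.525, -0.01, 0.38) 3.19 [-0.6   0.12  0.56  1.75 -0.06  1.3   1.59]
(0.525, -0.01, 0.38) 2.865 [-0.62  0.12  0.58  1.75 -0.07  1.3   1.27]
(0.5243, -0.265, 0.3) 3.19 [-0.44  0.46  1.11  1.75 -0.44  1.21  2.41]
(0.5243, -0.265, 0.3) 2.865 [-0.36  0.4   0.97  1.74 -0.36  1.19  2.01]
(0.517, 0.227, 0.3) 3.19 [-0.64  0.24  0.14  1.76 -0.04  1.14  1.13]
(0.517, 0.227, 0.3) 2.865 [-0.68  0.24  0.19  1.76 -0.05  1.14  0.82]
(0.517, 0.227, 0.095) 3.19 [-0.58  0.48  0.07  1.95 -0.05  0.72  1.14]
(0.517, 0.227, 0.095) 2.865 [-0.63  0.48  0.13  1.95 -0.09  0.72  0.85]
(0.574, -0.265, 0.025) 3.19 [ 0.12  0.69  0.3   1.82 -0.3   0.68  2.21]
(0.574, -0.265, 0.025) 2.865 [ 0.07  0.7   0.37  1.82 -0.37  0.69  1.94]
(0.525, -0.01, 0.17) 3.19 [-0.42  0.33  0.39  2.   -0.16  0.84  1.68]
(0.525, -0.01, 0.17) 2.865 [-0.45  0.33  0.43  2.   -0.18  0.84  1.37]
```

View pics/m.png

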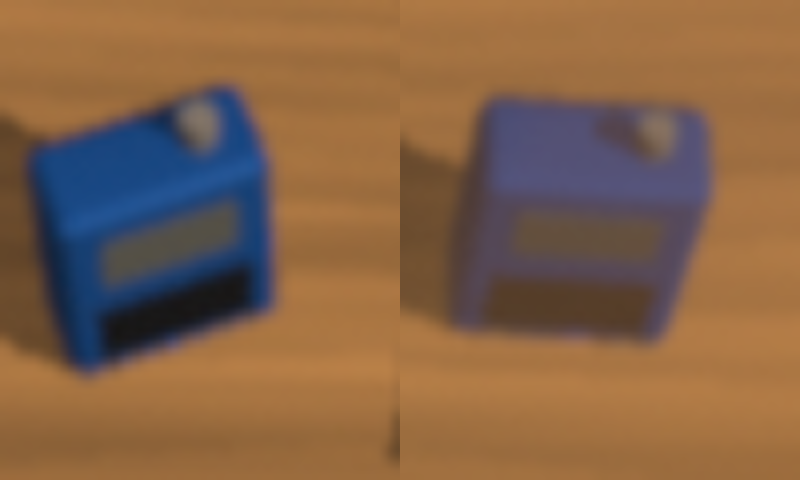

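```bash
python3 - <<'E'
from h import *
np.set_printoptions(precision=4,suppress=True)
A=load('scene0')
for n,x0,ps in (('a',230,[(30,150),(230,88),(265,160),(70,228)]),('b',340,[(88,98),(305,108),(310,200),(85,195)])):
    print(n,[ray(A,full(x0,240,8,p),.104)[:2].round(3).tolist() for p in ps])
grab(); 
p=current_ee_pos(); movel([p[0],p[1],.38],speed=.3)
move_ptp([.525,-.010,.36],[np.pi,0,3.14+.05])
print(current_clock(),current_ee_pos(),current_eef_rot(),current_force(),current_width())
snap('side','side1');snap('scene','scene1');snap('wrist','wrist1')
E
python3 -c "
import cv2,numpy as np
a=cv2.imread('pics/side1.png')[100:300,100:350];b=cv2.imread('pics/scene1.png')[80:280,200:450]
cv2.imwrite('pics/v1.png',cv2.resize(np.vstack([np.hstack([a,b])]),None,fx=1.6,fy=1.6))"
```

```text
a [[0.747, -0.192], [0.723, -0.129], [0.749, -0.117], [0.775, -0.177]]
b [[0.721, 0.107], [0.723, 0.176], [0.757, 0.175], [0.757, 0.104]]
3.9583 [ 0.5252 -0.009   0.3599] [ 3.1415 -0.0001 -3.0917] [-0.2734 -0.3209 -0.2779] -0.00013502813050175378
```

View pics/v1.png

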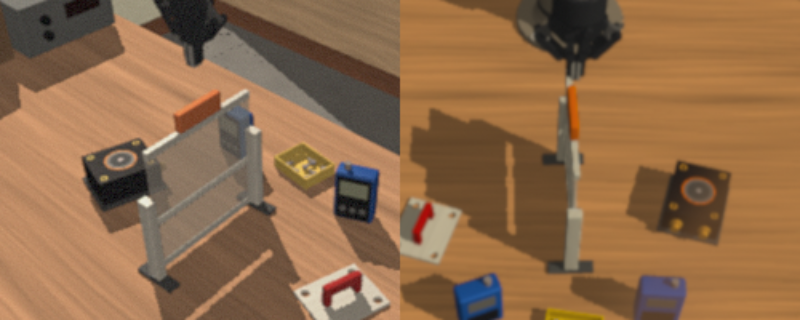

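View pics/wrist1.png

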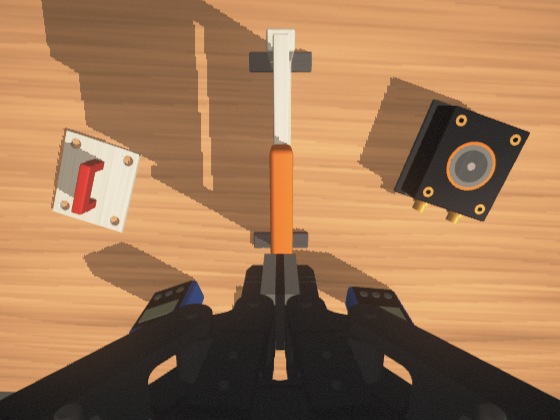

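```bash
python3 - <<'E'
from h import *
np.set_printoptions(precision=4,suppress=True)
movel([.526,-.010,.30],speed=.1)
f0=current_force(); print(f0)
z=.30
while z>.185:
    z-= .02 if z>.215 else .003
    movel([.526,-.010,z],speed=.06)
    f=current_force(); print(round(z,3),current_ee_pos()[2],f)
    if abs(f[2])>16: break
print(current_clock(),current_torque())
snap('side','side2')
E
python3 -c "
import cv2,numpy as np
a=cv2.imread('pics/side2.png')[100:300,150:350]
cv2.imwrite('pics/v2.png',cv2.resize(a,None,fx=3,fy=3))"
```

```text
[0.5788 0.3998 0.3443]
0.28 0.27942270933754354 [-0.2083 -0.3402 -0.2722]
0.26 0.25939426477759037 [-0.0783 -0.5418  0.0531]
0.24 0.23940799404416951 [-0.5384  0.7056 -0.5271]
0.22 0.21941807467580327 [-0.1846  0.2589  0.0638]
0.2 0.19941460269162278 [ 0.177  -0.0697 -0.4948]
0.197 0.19683639734325062 [0.2212 1.0996 0.6299]
0.194 0.19413198284040117 [-0.3617 -0.0517  2.7816]
0.191 0.19385705495285727 [-11.4853   0.6758  31.7082]
8.025 [0.1663 2.6049 0.0135]
```

View pics/v2.png

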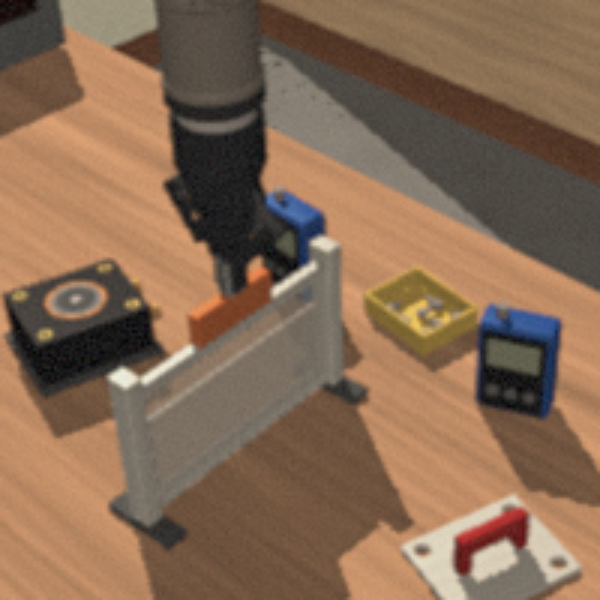

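```bash
python3 - <<'E'
from h import *
np.set_printoptions(precision=4,suppress=True)
movel([.526,-.010,.32],speed=.25); release()
move_ptp([.574,-.264,.19],[np.pi,0,np.pi-.278])
print(current_clock(),current_ee_pos(),current_eef_rot(),current_joints())
snap('wrist','wrist3')
import numpy as np
b=cv2.imread('pics/wrist1.png')
c=lambda im,x0,y0,w,h,k: cv2.resize(im[y0:y0+h,x0:x0+w],None,fx=k,fy=k,interpolation=cv2.INTER_CUBIC)
cv2.imwrite('pics/v3.png',np.hstack([c(b,50,120,100,120,5)]));cv2.imwrite('pics/v4.png',c(b,390,90,150,120,5))
E
```

```text
10.6417 [ 0.575  -0.2623  0.1905] [3.1403 0.0006 2.8662] [-0.1862  0.5468  0.7304  1.748  -0.4238  1.01    1.9977]
```

View pics/v3.png

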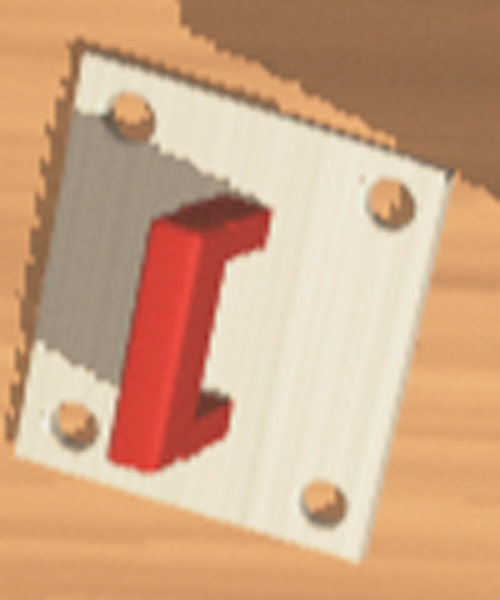

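View pics/v4.png

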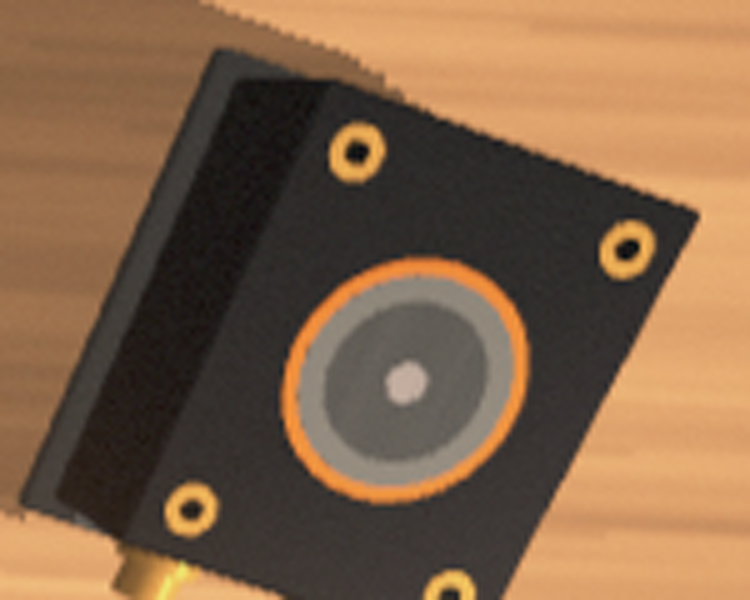

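View pics/wrist3.png

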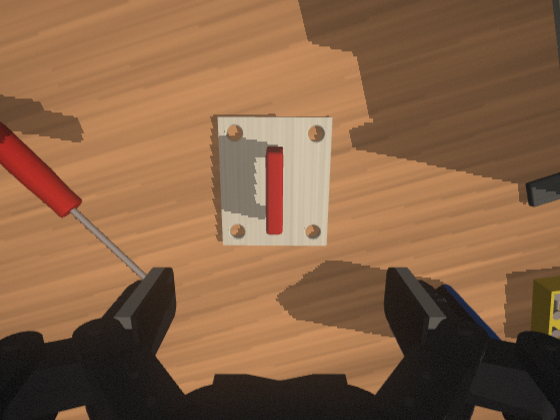

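```bash
python3 - <<'E'
from h import *
np.set_printoptions(precision=4,suppress=True)
def q(z): return np.array([(-46,36,z),(-46,-36,z),(46,-36,z),(46,36,z)])/1000
def go(n,uv,z):
    s=load(n); P=np.array([ray(s,u,z) for u in uv]); 
    best=None
    for k in range(4):
        L=np.roll(q(z*1000),k,0)
        x,r,tf=fit([(s,L,np.array(uv))],[P[:,0].mean(),P[:,1].mean(),-.28])
        if best is None or (r**2).sum()<(best[1]**2).sum(): best=(x,r)
    print(n,best[0],np.abs(best[1]).max(),P[:,:2].mean(0))
# order: around rectangle
c1=full(50,120,5,[(131,117),(391,203),(325,503),(75,425)])
h1=full(390,90,5,[(357,152),(628,249),(450,598),(191,509)])
go('wrist1',c1,.006);go('wrist1',h1,.06)
go('wrist3',[(234.5,132),(316.5,133),(313,232),(237,231)],.006)
s=load('wrist3')
print('handle top',ray(s,(274.5,150),.046),ray(s,(274.5,233.5),.046),'tip',ray(s,(145,275),.003),'shaft',ray(s,(75,205),.005))
E
```

```text
wrist1 [ 0.5744 -0.2638 -2.9444] 66.79056291252463 [ 0.5727 -0.2642]
wrist1 [0.5171 0.2273 2.5568] 58.05888447072414 [0.5154 0.2265]
wrist3 [ 0.5756 -0.2654 -3.4071] 82.69666936984731 [ 0.5734 -0.2648]
handle top [ 0.5388 -0.2551  0.046 ] [ 0.6054 -0.2742  0.046 ] tip [ 0.6279 -0.4157  0.003 ] shaft [ 0.5419 -0.4506  0.005 ]
```

```bash
python3 - <<'E'
from h import *
np.set_printoptions(precision=4,suppress=True)
c1=full(50,120,5,[(131,117),(391,203),(325,503),(75,425)])
h1=full(390,90,5,[(357,152),(628,249),(450,598),(191,509)])
for n,uv,z in (('wrist1',c1,.006),('wrist1',h1,.06),('wrist3',[(234.5,132),(316.5,133),(313,232),(237,231)],.006)):
    P=np.array([ray(load(n),u,z) for u in uv]); a=P[2]-P[1];b=P[3]-P[0]; c=P[1]-P[0]; d=P[2]-P[3]
    print(P[:,:2],P.mean(0),[np.degrees(np.arctan2(v[1],v[0])) for v in (a,b)],[np.degrees(np.arctan2(v[1],v[0]))-90 for v in(c,d)])
E
```

```text
[[ 0.5186 -0.286 ]
 [ 0.5386 -0.217 ]
 [ 0.6269 -0.2421]
 [ 0.6069 -0.3115]] [ 0.5727 -0.2642  0.006 ] [np.float64(-15.869062401693894), np.float64(-16.14385007420401)] [np.float64(-16.18133758127314), np.float64(-16.061143280010228)]
[[0.4614 0.2041]
 [0.4807 0.2737]
 [0.5697 0.2491]
 [0.5499 0.1793]] [0.5154 0.2265 0.06  ] [np.float64(-15.476851003700562), np.float64(-15.690856912246444)] [np.float64(-15.467076060567521), np.float64(-15.871129426400856)]
[[ 0.5187 -0.2865]
 [ 0.5391 -0.2172]
 [ 0.6281 -0.243 ]
 [ 0.6074 -0.3125]] [ 0.5734 -0.2648  0.006 ] [np.float64(-16.1673299561372), np.float64(-16.340798896453734)] [np.float64(-16.464078867103126), np.float64(-16.592422106898283)]
```

```bash
python3 - <<'E'
from h import *
np.set_printoptions(precision=4,suppress=True)
o=[np.pi,0,np.pi-.281]
movel([.5735,-.2647,.10],frame=o,speed=.15); wait(.2)
print(current_ee_pos(),current_eef_rot())
movel([.5735,-.2647,.025],speed=.08); wait(.2); print(current_ee_pos(),current_eef_rot(),current_force())
grab(); wait(.2); print(current_width(),current_force(),current_torque(),current_ee_pos())
movel([.5735,-.2647,.035],speed=.05); wait(.4)
print(current_clock(),current_ee_pos(),current_eef_rot(),current_force(),current_torque(),current_width())
snap('side','side4');snap('scene','scene4')
c=lambda im,x0,y0,w,h,k: cv2.resize(im[y0:y0+h,x0:x0+w],None,fx=k,fy=k,interpolation=cv2.INTER_CUBIC)
cv2.imwrite('pics/v5.png',np.hstack([c(cv2.imread('pics/side4.png'),260,200,130,130,3),c(cv2.imread('pics/scene4.png'),160,160,130,130,3)]))
E
```

```text
[ 0.5742 -0.265   0.1011] [-3.1416  0.002   2.8607]
[ 0.5738 -0.2648  0.0255] [3.1416 0.0008 2.8607] [ 0.1943 -0.3735 -0.0289]
0.01335815740731755 [-1.0489  0.6179  1.4766] [-0.0858  0.0524 -0.0122] [ 0.5736 -0.2649  0.0252]
14.525 [ 0.5734 -0.2647  0.0349] [-3.1416 -0.0002  2.8606] [ 0.2175  0.6844 -2.6961] [ 0.0535 -0.0754 -0.0205] 0.012817146415931518
```

View pics/v5.png

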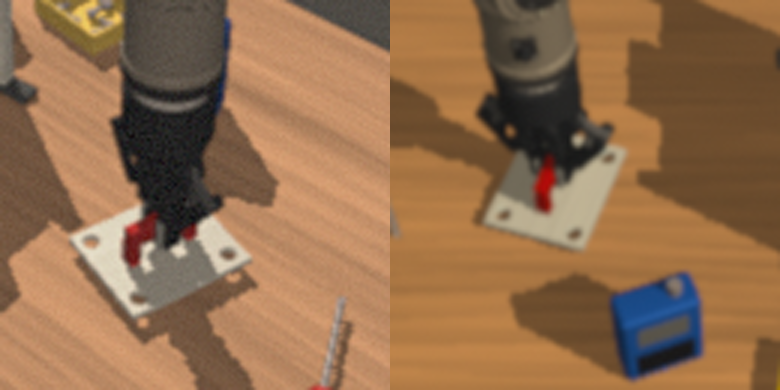

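```bash
python3 - <<'E'
from h import *
np.set_printoptions(precision=4,suppress=True)
movel([.5735,-.2647,.22],speed=.2); wait(.2)
F=[];T=[]
for i in range(15): wait(.02);F.append(current_force());T.append(current_torque())
print(np.mean(F,0),np.mean(T,0),np.std(T,0),current_clock(),current_ee_pos(),current_eef_rot())
snap('side','side5');snap('scene','scene5');snap('wrist','wrist5')
c=lambda im,x0,y0,w,h,k: cv2.resize(im[y0:y0+h,x0:x0+w],None,fx=k,fy=k,interpolation=cv2.INTER_CUBIC)
cv2.imwrite('pics/v6.png',c(cv2.imread('pics/side5.png'),270,110,130,100,6))
cv2.imwrite('pics/v7.png',c(cv2.imread('pics/scene5.png'),140,160,130,100,6))
E
```

```text
[-0.0456  0.1525 -2.5308] [0.0078 0.0013 0.0065] [0.0339 0.0301 0.0283] 16.15 [ 0.5734 -0.2647  0.2198] [-3.1415 -0.0004  2.8605]
```

View pics/v6.png

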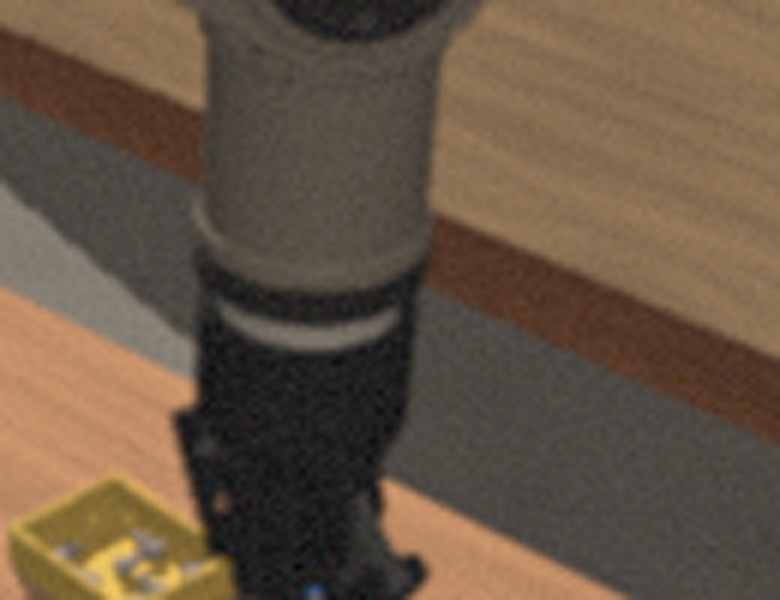

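View pics/v7.png

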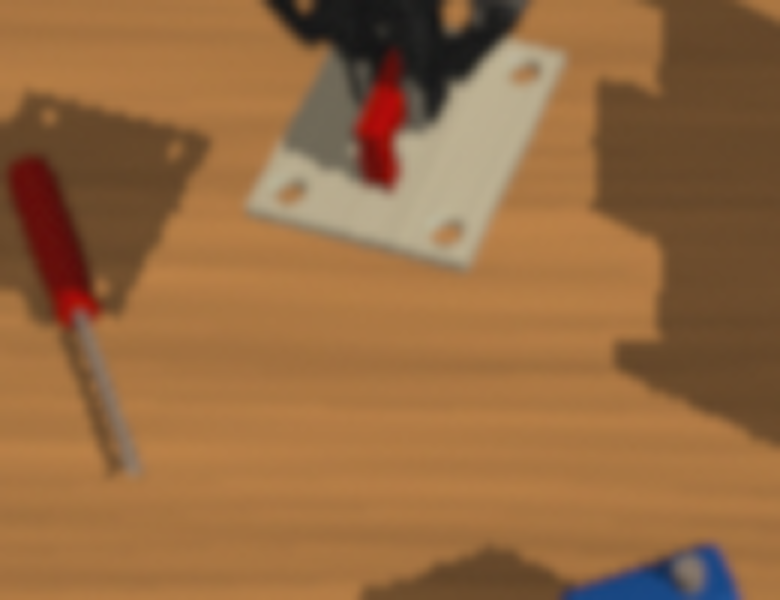

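View pics/wrist5.png

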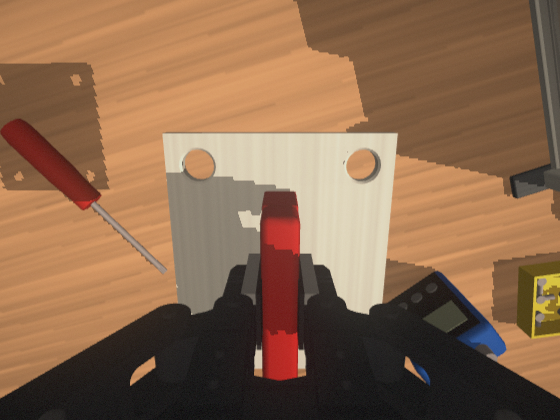

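```bash
python3 - <<'E'
from h import *
np.set_printoptions(precision=4,suppress=True)
s=load('wrist5')
L=np.array([(-46,-36,6),(-46,36,6),(-60,-50,6),(-60,50,6),(46,36,6),(46,-36,6)])/1000
for dz in (0,.003):
  for pitch in (-.03,0,.03):
    M=R.from_euler('xyz',[0,pitch,-.281])
    # rotate about grip point
    g=np.array([.5734,-.2647,.2198+.0108])
    P=g+M.apply(L-[0,0,.036])+[0,0,-dz]
    print(dz,pitch,proj(s,P)[:4].round(1).tolist())
P=g+R.from_euler('z',-.281).apply(L-[0,0,.036])
print(proj(load('scene5'),P).round(1))
print('obs scene',full(140,160,6,[(292,190),(449,232),(526,71)]))
E
```

```text
0 -0.03 [[195.6, 165.9], [359.4, 166.0], [161.1, 133.4], [393.9, 133.5]]
0 0 [[194.7, 164.4], [360.2, 164.4], [159.5, 131.5], [395.4, 131.6]]
0 0.03 [[193.9, 162.9], [361.1, 162.9], [157.9, 129.7], [396.9, 129.7]]
0.003 -0.03 [[197.1, 164.8], [358.0, 164.8], [163.3, 132.9], [391.8, 132.9]]
0.003 0 [[196.3, 163.3], [358.8, 163.3], [161.8, 131.0], [393.2, 131.0]]
0.003 0.03 [[195.5, 161.8], [359.6, 161.8], [160.2, 129.2], [394.7, 129.3]]
[[201.4 164.7]
 [226.8 170.9]
 [198.6 159.7]
 [233.6 168.2]
 [213.9 197.6]
 [187.7 190.9]]
obs scene [[188.25   191.25  ]
 [214.4167 198.25  ]
 [227.25   171.4167]]
```

```bash
python3 - <<'E'
from h import *
np.set_printoptions(precision=4,suppress=True)
o=[np.pi,0,np.pi-.2723]
movel([.5735,-.2647,.29],speed=.2)
movel([.516,.2268,.29],frame=o,speed=.15)
movel([.516,.2268,.16],speed=.12)
movel([.516,.2268,.115],speed=.06); wait(.3)
print(current_clock(),current_ee_pos(),current_eef_rot(),current_force(),current_torque(),current_width(),current_joints())
snap('side','side6');snap('scene','scene6');snap('wrist','wrist6')
c=lambda im,x0,y0,w,h,k: cv2.resize(im[y0:y0+h,x0:x0+w],None,fx=k,fy=k,interpolation=cv2.INTER_CUBIC)
cv2.imwrite('pics/v8.png',c(cv2.imread('pics/side6.png'),120,130,130,100,6))
cv2.imwrite('pics/v9.png',c(cv2.imread('pics/scene6.png'),330,140,100,100,6))
E
```

```text
22.6833 [0.5161 0.2269 0.1153] [3.1411 0.0003 2.8693] [ 0.4993 -0.2772 -2.98  ] [ 0.0327  0.0164 -0.0152] 0.01296250408975356 [-0.9648  0.5054  0.576   1.9623 -0.3838  0.782   1.1293]
```

View pics/v8.png

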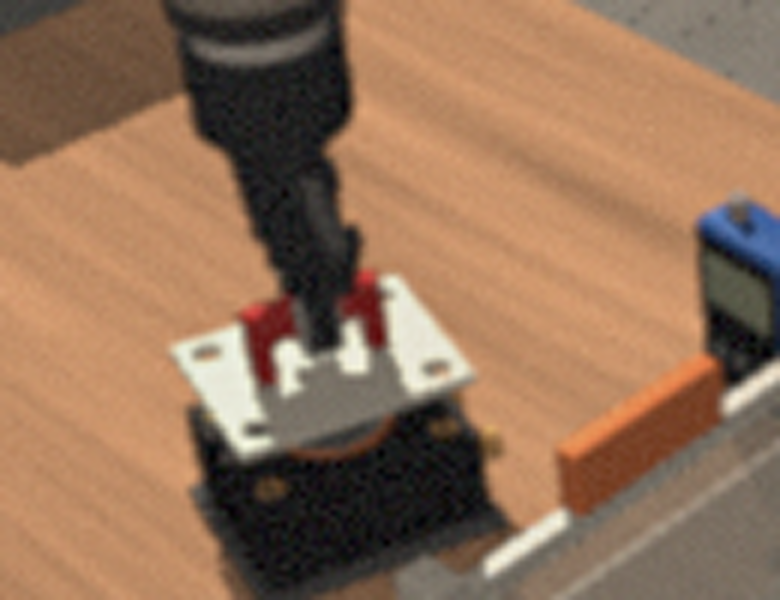

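View pics/v9.png

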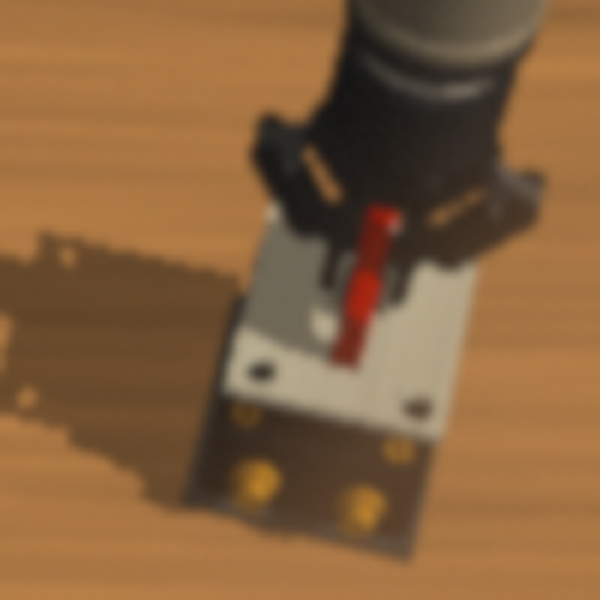

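View pics/wrist6.png

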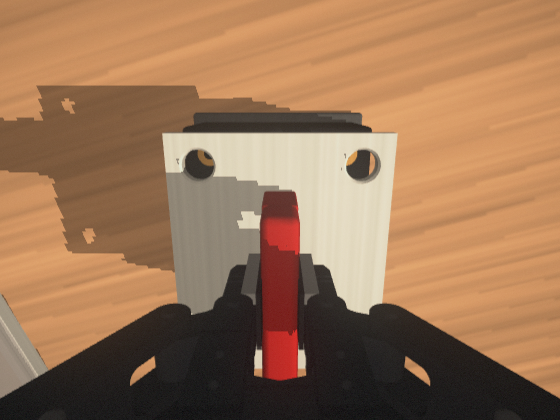

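```bash
python3 - <<'E'
from h import *
np.set_printoptions(precision=4,suppress=True)
zt=.1153-.0252+.006
A=load('scene6');B=load('side6')
for s,x0,y0,hs,ts in ((A,330,140,[(261,371),(417,406)],[(246,413),(399,449)]),(B,120,130,[(207,352),(437,368),(254,429)],[(270,488),(444,428)])):
    print('holes',[ray(s,full(x0,y0,6,p),zt)[:2].round(4).tolist() for p in hs]);print('thr',[ray(s,full(x0,y0,6,p),.06)[:2].round(4).tolist() for p in ts])
M=R.from_euler('z',-.2723)
print('expected', (M.apply(np.array([(46,-36,0),(46,36,0),(-46,-36,0),(-46,36,0)])/1000)+[.516,.2268,0])[:,:2].tolist())
movel([.516,.2268,.097],speed=.03); wait(.3)
print(current_clock(),current_ee_pos(),current_eef_rot(),current_force())
snap('side','side7');snap('scene','scene7');snap('wrist','wrist7')
c=lambda im,x0,y0,w,h,k: cv2.resize(im[y0:y0+h,x0:x0+w],None,fx=k,fy=k,interpolation=cv2.INTER_CUBIC)
cv2.imwrite('pics/w8.png',c(cv2.imread('pics/side7.png'),140,165,70,60,10))
cv2.imwrite('pics/w9.png',c(cv2.imread('pics/scene7.png'),355,170,60,60,10))
W=cv2.imread('pics/wrist7.png')
cv2.imwrite('pics/w7.png',np.hstack([c(W,170,120,60,80,6),c(W,335,120,60,80,6)]))
E
```

```text
holes [[0.5532, 0.1799], [0.5715, 0.2492]]
thr [[0.5511, 0.1784], [0.5702, 0.2478]]
holes [[0.4827, 0.2756], [0.5516, 0.1806], [0.4612, 0.2066]]
thr [[0.4623, 0.205], [0.55, 0.1801]]
expected [[0.5506230173272532, 0.17975484433911684], [0.5699872302922605, 0.24910199465004054], [0.4620127697077396, 0.20449800534995946], [0.4813769826727468, 0.27384515566088313]]
23.8833 [0.5161 0.2269 0.0972] [3.1413 0.0002 2.8693] [ 0.6644  0.6495 -1.785 ]
```

View pics/w8.png

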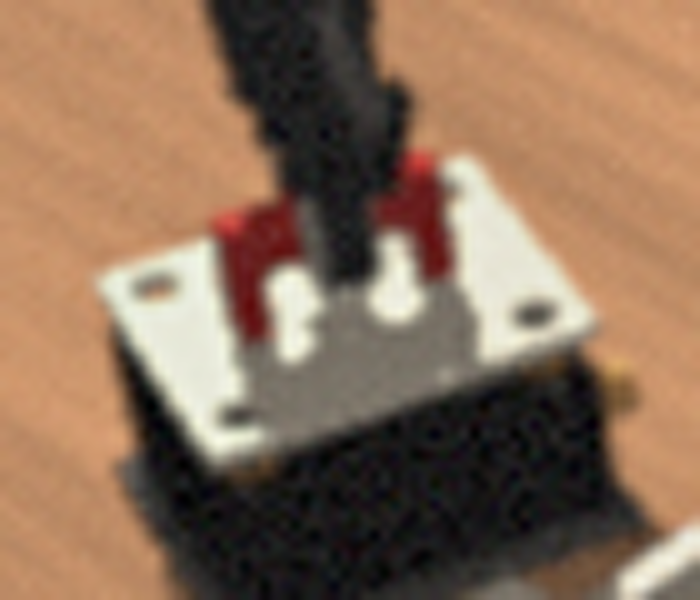

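View pics/w9.png

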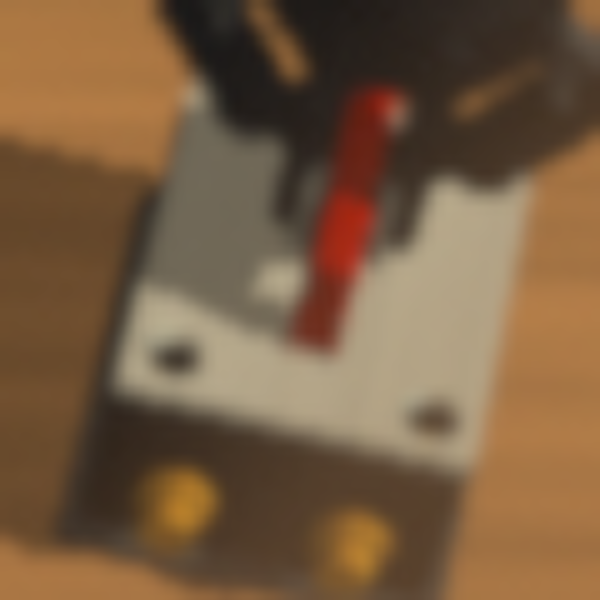

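View pics/w7.png

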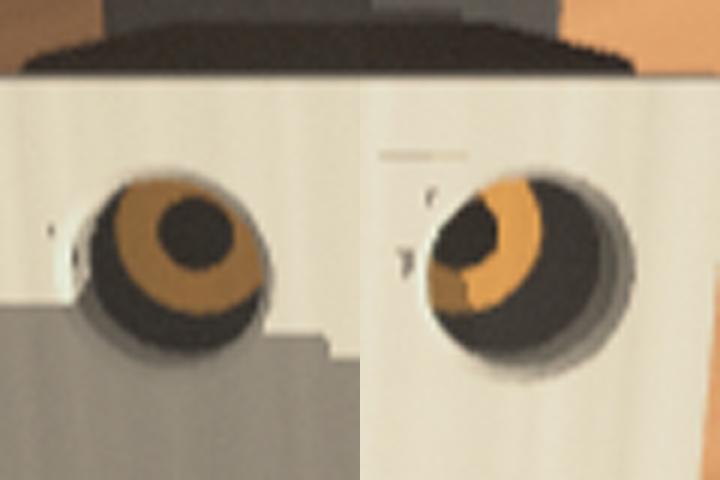

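```bash
python3 - <<'E'
from h import *
np.set_printoptions(precision=4,suppress=True)
zt=.0972-.0252+.006
s=load('wrist7')
h=[full(170,120,6,(172,266)),full(335,120,6,(529-360,274))]
t=[full(170,120,6,(196,233)),full(335,120,6,(461-360,232))]
H=np.array([ray(s,p,zt) for p in h]);T=np.array([ray(s,p,.06) for p in t]);print(H,T,H-T)
print(np.linalg.norm(H[1]-H[0]),np.linalg.norm(T[1]-T[0]))
s=load('scene7');print([ray(s,full(355,170,10,p),zt) for p in [(178,357),(436,417)]])
s=load('side7');print([ray(s,full(140,165,10,p),zt) for p in [(156,286),(536,315),(238,414)]])
E
```

```text
[[0.4622 0.2062 0.078 ]
 [0.482  0.2748 0.078 ]] [[0.4619 0.2041 0.06  ]
 [0.4812 0.2735 0.06  ]] [[0.0003 0.002  0.018 ]
 [0.0008 0.0013 0.018 ]]
0.07146708383790297 0.07204563225253457
[array([0.5531, 0.1806, 0.078 ]), array([0.5721, 0.25  , 0.078 ])]
[array([0.4827, 0.2755, 0.078 ]), array([0.5508, 0.1797, 0.078 ]), array([0.4622, 0.206 , 0.078 ])]
```

```bash
python3 - <<'E'
from h import *
np.set_printoptions(precision=4,suppress=True)
movel([.5152,.2254,.0955],speed=.03); wait(.4)
print(current_clock(),current_ee_pos(),current_eef_rot(),current_force())
snap('side','side8');snap('scene','scene8');snap('wrist','wrist8')
c=lambda im,x0,y0,w,h,k: cv2.resize(im[y0:y0+h,x0:x0+w],None,fx=k,fy=k,interpolation=cv2.INTER_CUBIC)
cv2.imwrite('pics/x8.png',np.hstack([c(cv2.imread('pics/side8.png'),120,130,100,110,4),c(cv2.imread('pics/scene8.png'),330,140,100,110,4)]))
W=cv2.imread('pics/wrist8.png')
cv2.imwrite('pics/x7.png',np.hstack([c(W,170,120,60,80,6),c(W,335,120,60,80,6)]))
E
```

```text
24.6833 [0.5152 0.2254 0.0955] [3.1415 0.0001 2.8694] [-0.4234 -0.1847 -1.8333]
```

View pics/x8.png

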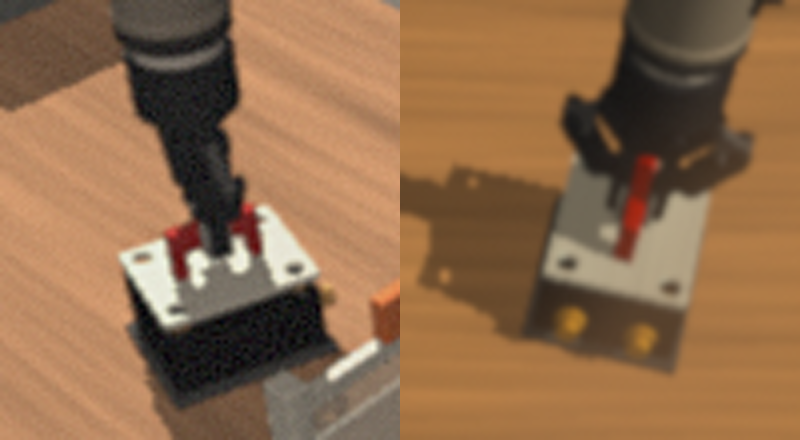

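View pics/x7.png

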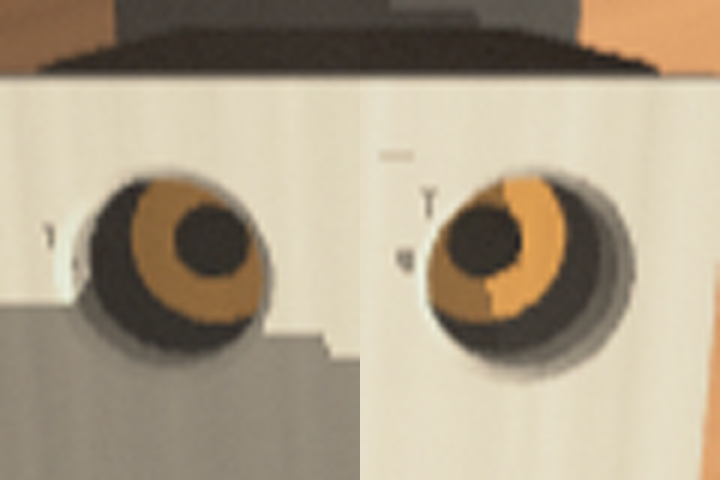

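View pics/scene8.png

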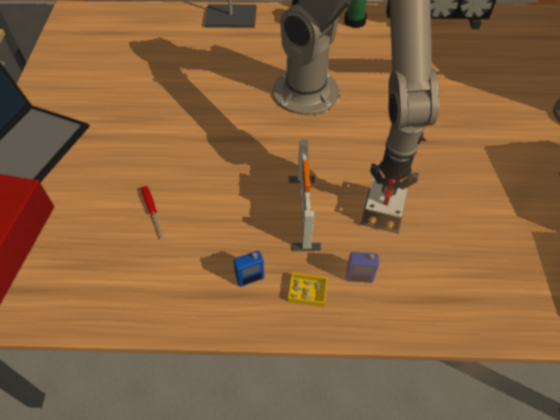

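```bash
python3 - <<'E'
from h import *
np.set_printoptions(precision=4,suppress=True)
s=load('wrist8'); zt=.0955-.0252+.006
H=np.array([ray(s,p,zt) for p in (full(170,120,6,(172,266)),full(335,120,6,(169,274)))])
T=np.array([ray(s,p,.06) for p in (full(170,120,6,(213,240)),full(335,120,6,(125,241)))])
print(H-T)
print(current_dq(),current_force(),current_width(),current_ee_pos(),current_clock())
E
```

```text
[[-0.0004  0.0005  0.0163]
 [-0.0001 -0.0001  0.0163]]
[ 0.0019  0.0005  0.0011  0.0002 -0.0002 -0.0018 -0.0006] [-0.3127  0.4392 -2.6254] 0.012987969996656627 [0.5152 0.2254 0.0955] 24.8333
```

Holes and threads agree within about 0.5 mm, the arm is still, and the force matches the cover's weight alone.

```bash
python3 -c "
from bench import *
wait(.3); job_done(); print(current_clock(),current_ee_pos(),current_force())"
```

```text
the job is handed in; nothing more can be done
the job is handed in; nothing more can be done
```

The job is handed in at about 25 s of the 61 s allowed. The sash is down, and the gripper is holding the cover over the pump housing.

- **Sash:** I pushed it down with closed fingers until it hit its stop. The force rose to about 32 N (about 34 N with its sideways part) with the handle top at 186 mm, the fully-down height. It was still down in the last picture.
- **Cover:** I gripped it by the middle of its handle and carried it over the screen. It hung level, with no noticeable turning moment in the gripper.
- **Alignment:** My first position was 1–2 mm off, so I shifted the cover by about 1.6 mm. The last wrist picture then showed the two visible holes within about 0.6 mm of their threads. The other two were not visible to that camera. Before the shift, the three cameras disagreed by 1–2 mm, so I used a rough average, and the true error could be a little larger than 0.6 mm. I did not measure the alignment again from the other two cameras after the shift.
- **Height:** The gap is about 10 mm, worked out from the gripper height and the grasp rather than measured directly.
- **Contact and stillness:** The wrist read about 2.6 N, which is the cover's weight alone, so it is touching nothing else. The joints were essentially still.
- **Bystanders:** In the last scene picture, the meters, screw tray and screwdriver were where they started.

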